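# Put the tiered cake stand together

## Task

Put the tiered cake stand together on its black foot, one piece at a time: first the large dark board, then the medium pale one, then the small white one, and last the red finial on top, each let go fully seated and level on the spigot below before the next is added. Keep the boards upright throughout, and leave the cup, the jar and the ramekin where they stand.

Things in the scene. Friction and masses are not known exactly. Their poses are not given: they have to be found in the camera images.
- foot: Foot of the cake stand: black cast-iron disc 120 mm across and 16 mm thick, with a 44 mm wide boss up to 30 mm and on it a tapering brass spigot (18 to 10 mm across, 14 mm tall, top at 44 mm), which enters the large board's socket. No tall post. Fixed to the counter. Origin: centre of the underside, z up.
- tier_large: Dark wooden round board: disc 170 mm across, 14 mm thick, flat on the counter; at its centre an upright brass post 32 mm across, its shoulder 75 mm above the underside, then a tapering spigot (18 to 10 mm across, 14 mm tall). Socket in the underside, on the axis: 23 mm across, 14 mm deep. The next piece's underside rests on the shoulder. Loose, 280 g. Origin: centre of the underside, z up; yaw does not matter.
- tier_medium: Pale wooden round board: disc 130 mm across, 14 mm thick, flat on the counter; at its centre an upright brass post 32 mm across, its shoulder 70 mm above the underside, then a tapering spigot (18 to 10 mm across, 14 mm tall). Socket in the underside, on the axis: 23 mm across, 14 mm deep. The next piece's underside rests on the shoulder. Loose, 200 g. Origin: centre of the underside, z up; yaw does not matter.
- tier_small: White ceramic round board: disc 100 mm across, 14 mm thick, flat on the counter; at its centre an upright brass post 32 mm across, its shoulder 65 mm above the underside, then a tapering spigot (18 to 10 mm across, 14 mm tall). Socket in the underside, on the axis: 23 mm across, 14 mm deep. The next piece's underside rests on the shoulder. Loose, 220 g. Origin: centre of the underside, z up; yaw does not matter.
- finial: Red painted finial (the stand's top knob): upright cylinder 36 mm across and 52 mm tall. Socket in the underside, on the axis: 23 mm across, 14 mm deep. When seated, its underside rests on the shoulder of the post below. Loose, about 80 g. Origin: centre of the underside, z up.
- foot_seat (a point): The point on the axis of the foot at the foot of its spigot, 30 mm above its underside: the centre of the underside of the piece seated on it belongs here. z along the axis, up.
- cup: Blue ceramic cup without handle, 72 mm across the rim, 60 mm tall, standing on the counter; a bystander. Origin: centre of the underside.
- jar: Amber glass jar with a yellow cap, 60 mm across, 75 mm tall, standing on the counter; a bystander. Origin: centre of the underside.
- ramekin: Terracotta ramekin, 72 mm across the rim, 45 mm tall, standing on the counter; a bystander. Origin: centre of the underside.
Not all that is in view belongs to the job. Leave any orange or yellow look-alike of the finial alone.

How it is judged:
By the outcome, as a careful person would: the job done as asked, in the order asked, and still so for the second after the job is handed in, with the robot touching nothing.
It also fails if it takes over 136 s, if anything falls off the work surface, if the arm or the gripper's body presses on something with over 40 N, if the wrist force passes 120 N, or if a joint passes its speed limit or range.

## Robot

A 7-joint arm with a two-finger parallel gripper is mounted at the origin on the work surface. World frame = base frame: x ahead of the robot, y to its left, z up, the work surface at z = 0. Lengths are in m, angles in rad, forces in N, time in s.
With the tool pointing down it reaches from about 0.4 to 0.875 m from the base axis. Payload 19.3 kg.
Tool frame: the origin (TCP) lies midway between the tips of the shut fingers; the grasp point (between the pads) lies 19 mm behind it; z points along the fingers, y is the line along which they close (so a half turn about z gives the same grasp; the last joint's range is limited). The gripper opens to 85 mm and grips with 20 to 120 N. Pads are 22 mm wide; open, the fingers measure 114 mm over their backs; the gripper's body (76 mm by 85 mm) begins 54 mm behind the grasp point. The pads swing forward as they close: fully open they stand 13 mm farther back than shut.
Start: joints at [-1.178, 0.521, -0.036, 1.599, 0.021, 1.021, -0.113], TCP at [0.279, 0.559, 0.231] pointing down, gripper open.
Joint ranges: [-2.91, 2.91], [-0.3, 2.13], [-1.5, 1.42], [0.17, 2.43], [-1.26, 4.41], [0.16, 1.93], [-2.52, 2.52]. Speed limits (rad/s): [1.89, 1.89, 2.39, 2.39, 3.01, 3.01, 3.01].

## Interface

Orientations are given as [roll, pitch, yaw] about the fixed x, y, z axes, in that order (R = Rz(yaw) Ry(pitch) Rx(roll)).
In Python, from workcell import * gives the robot as it stands.
- The arm moves only by the shell command python3 -m creep 'ROWS' [FORCE]. ROWS is JSON, a list that holds one entry, the list of rows, each a list of 7 numbers: the closure, from -1 (fully open) to 1 (shut), then the shift along the tool's x, y, z in m, then the turn, a rotation vector about the tool's x, y, z in degrees. A call has 1 to 10 rows; each row shifts and turns the commanded pose from where the row before left it, along the tool's axes as they then stand; what a row does not reach is not made up. A row lasts 1/10 s, in which the tool goes at most 50 mm and 8.59 degrees, less where a joint would pass 70% of its speed; a pose out of reach is approached as far as the arm can. A call is refused whole if a number of a shift passes 0.05 or a number of a turn 8.59, either way. A call with a gripper value outside its range is refused whole. The fingers move at their own pace and stop on an object; FORCE is the grip in N (left out, the last holds). Time passes only in rows, so rows that do not move let the fingers close. It gives the time, the measured TCP pose, the force, the opening and the grip force at its end, in the units of the state.
- observe(): the state, without advancing time (a new reading comes with each control period).
- grab_frame(name): name is "scene" or "top" or "wrist"; returns a dict with "image" (420x560x3 uint8, red, green, blue), "range_z" (420x560 float32, m along the optical axis (not along the pixel's ray), 0 where there is no reading), "fx", "fy", "cx", "cy" (pixels), "R" (3x3) and "t" (3): a world point X has camera coordinates R X + t; the wrist camera has in their place "T_tool_cam" (4x4, takes a point from camera to tool coordinates, whose origin is the TCP and whose axes are the flange's). Camera axes: x right, y down, z forward; pixel columns grow to the right and rows downward; lengths in m; the calibration is good to about 2 mm. A picture is of the moment at which its call begins: read the wrist's pose just before it.
- job_done(): hands the job in; it is judged then, once.
Trained networks look in a picture, given as the dict that the camera call returned (one of the last four; its "shot" number tells which), for a name from the list of things; names that differ only in an ending like _2 or _b are one class to them, and where a whole thing is asked for, a point or a joint stands for the part that bears it (a point fixed in the world has none). Each returns a list of dicts, best first, with "confidence" (0 to 1); they miss things now and then, are a little off and sometimes report something else, mostly with a low value. They report only what shows in the picture. A call takes as long as a camera call. They do not tell look-alikes from the thing itself.
- find_in(picture, thing): "extent" ([centre column, centre row, width, height] in pixels, round what is visible of it).
- outline_of(picture, thing): "region" (420x560 bool, what is visible of it) and "extent" ([centre column, centre row, width, height] in pixels, round what is visible of it).
- tip_of(picture, thing): "position" ([column, row] in pixels: a listed point, or the origin of a listed thing).
The state is a dict: "clock": time; "qpos": joint angles; "qd": joint speeds; "joint_efforts": joint torques, N m; "position": TCP position; "tool_rot": TCP orientation; "force": force on the tool from outside, world axes, zero at the start; "moment": the same for the moment, N m; "grip_width": finger opening in m; "finger_force": force on a finger pad.
Only numpy, scipy, OpenCV 4.12 (cv2) and the standard library are available. Lean on these libraries where they do the work, as an engineer would, in place of code of your own. Each camera call takes 0.05 s, during which the arm holds its last target. There are 200 camera calls.

## Working session

There is one attempt and no reset: what is moved stays moved. The work goes in short steps, Python scripts to look and compute and a shell command to move; the robot and the scene stay as the last step left them, time stands still between calls to the robot, and variables do not carry over. Pictures are saved under pics/ and viewed, at most 14 in all, crops included, and the job is handed in when it is done.

```bash
mkdir -p pics; ls; python3 - <<'E'
from workcell import *
import cv2,numpy as np
s=observe();print({k:np.round(v,3).tolist() for k,v in s.items()})
a=grab_frame("scene");b=grab_frame("top")
for n,f in(("scene",a),("top",b)):
    cv2.imwrite(f"pics/{n}0.png",f["image"][:,:,::-1])
    print(n,f["fx"],f["cx"],f["cy"],np.round(f["R"],3).tolist(),np.round(f["t"],3).tolist())
    R=np.array(f["R"]);t=np.array(f["t"])
    for th in["foot","tier_large","tier_medium","tier_small","finial","cup","jar","ramekin"]:
        for d in find_in(f,th)[:3]:
            u,v,w,h=d["extent"]
            z=f["range_z"][int(v),int(u)]
            X=R.T@(np.array([(u-f["cx"])/f["fx"]*z,(v-f["cy"])/f["fy"]*z,z])-t)
            print(n,th,round(d["confidence"],2),np.round([u,v,w,h]).tolist(),np.round(X,3).tolist())
E
```

```text
pics
{'clock': 0.0, 'qpos': [-1.178, 0.522, -0.036, 1.6, 0.021, 1.021, -0.113], 'qd': [0.002, -0.002, -0.002, 0.001, 0.0, 0.001, 0.0], 'joint_efforts': [0.001, -92.71, 1.98, -36.993, 0.018, 0.008, 0.0], 'position': [0.279, 0.559, 0.231], 'tool_rot': [-3.14, 0.0, 2.679], 'force': [-0.119, 0.185, -0.899], 'moment': [0.065, 0.024, -0.044], 'finger_force': 0.0, 'grip_width': 0.085}
scene 381.29130276294626 278.5770051419904 206.65399792091526 [[-0.307, 0.952, 0.009], [0.704, 0.234, -0.671], [-0.641, -0.2, -0.741]] [0.18, -0.351, 1.273]
scene foot 0.87 [360.0, 278.0, 56.0, 52.0] [0.668, 0.202, 0.03]
scene tier_large 0.62 [162.0, 161.0, 66.0, 44.0] [0.471, -0.366, 0.027]
scene tier_medium 0.89 [454.0, 233.0, 60.0, 41.0] [0.477, 0.388, 0.022]
scene tier_small 0.81 [302.0, 191.0, 37.0, 36.0] [0.46, 0.022, 0.025]
scene tier_small 0.6 [389.0, 198.0, 33.0, 30.0] [0.394, 0.234, 0.006]
scene finial 0.84 [211.0, 221.0, 17.0, 19.0] [0.634, -0.147, 0.041]
scene finial 0.8 [256.0, 216.0, 15.0, 24.0] [0.593, -0.054, 0.048]
scene finial 0.7 [197.0, 247.0, 22.0, 25.0] [0.711, -0.143, 0.045]
scene cup 0.
[... 290 characters left out ...]
86 206.6904550984321 [[-0.036, -0.999, -0.0], [-0.977, 0.036, -0.21], [0.21, -0.007, -0.978]] [0.005, 0.554, 1.268]
top foot 0.71 [205.0, 180.0, 41.0, 42.0] [0.645, 0.185, 0.036]
top tier_large 0.6 [406.0, 236.0, 60.0, 62.0] [0.457, -0.365, 0.07]
top tier_small 0.94 [267.0, 248.0, 34.0, 39.0] [0.437, 0.013, 0.08]
top finial 0.59 [326.0, 158.0, 12.0, 20.0] [0.69, -0.161, 0.058]
top finial 0.57 [293.0, 198.0, 14.0, 21.0] [0.58, -0.064, 0.05]
top finial 0.56 [327.0, 185.0, 18.0, 20.0] [0.611, -0.159, 0.052]
top cup 0.6 [353.0, 256.0, 24.0, 32.0] [0.414, -0.228, 0.007]
top jar 0.83 [273.0, 169.0, 19.0, 27.0] [0.658, -0.009, 0.074]
top ramekin 0.68 [196.0, 260.0, 24.0, 28.0] [0.418, 0.216, 0.008]
```

View pics/scene0.png

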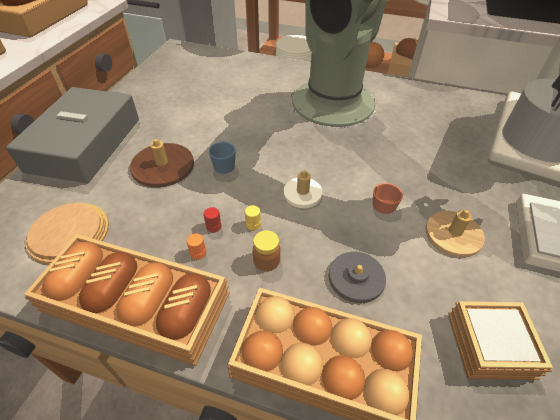

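View pics/top0.png

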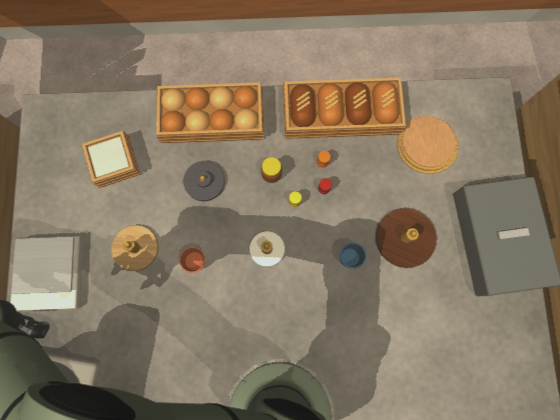

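Red finial candidates in scene: red (212,220), yellow cylinder (253,217), orange cylinder (196,247) → red is right. Large board candidates: dark board with post (162,161), against the orange stacked mats (68,230) → dark one with post. Medium: pale board (455,232). Small: white board (303,190). Foot: black disc (358,277).

```bash
cat > h.py <<'E'
from workcell import *
import cv2,numpy as np
from scipy.optimize import least_squares
from scipy.spatial.transform import Rotation as Ro
def cloud(f,s=None):
    v,u=np.mgrid[0:420,0:560]; z=f["range_z"]
    P=np.stack([(u-f["cx"])/f["fx"]*z,(v-f["cy"])/f["fy"]*z,z],-1)
    if "R" in f: X=(P-np.array(f["t"]))@np.array(f["R"])
    else:
        T=np.array(f["T_tool_cam"]); X=P@T[:3,:3].T+T[:3,3]
        X=X@Ro.from_euler('xyz',s["tool_rot"]).as_matrix().T+np.array(s["position"])
    X[z<=0]=np.nan
    return X
def near(X,c,r,z0,z1):
    d=np.hypot(X[...,0]-c[0],X[...,1]-c[1])
    return (d<r)&(X[...,2]>z0)&(X[...,2]<z1)
def circ(P,r,c):
    return least_squares(lambda c:np.hypot(P[:,0]-c[0],P[:,1]-c[1])-r,c,loss='soft_l1',f_scale=.001)
def st():
    s=observe(); print(round(s["clock"],2),np.round(s["position"],4),np.round(s["tool_rot"],3),"w",round(s["grip_width"],4),"F",np.round(s["force"],1),"ff",round(s["finger_force"],1)); return s
E
python3 - <<'E'
from h import *
G={"foot":((.655,.19),.022,.019,.028),"foot_disc":((.655,.19),.06,.010,.018),"tier_large":((.462,-.367),.016,.022,.07),"tier_medium":((.465,.375),.016,.022,.065),"tier_small":((.445,.018),.016,.022,.06),"finial":((.62,-.155),.018,.008,.047)}
for n in("scene","top"):
    f=grab_frame(n);X=cloud(f)
    if n=="scene": cv2.imwrite("pics/crop1.png",cv2.resize(f["image"][190:270,170:300,::-1],None,fx=5,fy=5))
    print(n,"table z",np.nanmedian(X[near(X,(.53,.08),.04,-.05,.05)][:,2]))
    for k,(c,r,a,b) in G.items():
        for _ in range(2):
            m=near(X,c,r+.025,a,b);P=X[m]
            if len(P)<6: print(k,len(P));break
            o=circ(P,r,c);c=o.x
        m=near(X,c,.016,-.01,.15)
        print(n,k,len(P),np.round(c,4),"rms",np.round(np.median(abs(o.fun)),4),"ztop",np.round(np.percentile(X[m][:,2],[50,95,100]),3) if m.any() else 0)
E
```

```text
scene table z -0.00055609844297843
scene foot 70 [0.6497 0.1952] rms 0.0006 ztop [0.031 0.043 0.046]
scene foot_disc 1803 [0.642  0.1938] rms 0.0136 ztop [0.031 0.044 0.046]
scene tier_large 176 [ 0.4608 -0.3775] rms 0.0008 ztop [0.061 0.086 0.089]
scene tier_medium 212 [0.4609 0.3917] rms 0.0007 ztop [0.067 0.082 0.085]
scene tier_small 139 [0.4438 0.018 ] rms 0.0005 ztop [0.062 0.077 0.08 ]
scene finial 173 [ 0.6153 -0.1542] rms 0.0005 ztop [0.051 0.053 0.054]
top table z -0.00029792775337442965
top foot 121 [0.6519 0.1916] rms 0.0076 ztop [0.031 0.046 0.048]
top foot_disc 875 [0.6535 0.1921] rms 0.0149 ztop [0.031 0.046 0.048]
top tier_large 61 [ 0.4624 -0.3809] rms 0.0004 ztop [0.075 0.088 0.091]
top tier_medium 59 [0.4612 0.3884] rms 0.0004 ztop [0.07  0.083 0.086]
top tier_small 18 [0.445  0.0151] rms 0.0001 ztop [0.065 0.08  0.087]
top finial 43 [ 0.6171 -0.1575] rms 0.0004 ztop [0.052 0.056 0.058]
```

View pics/crop1.png

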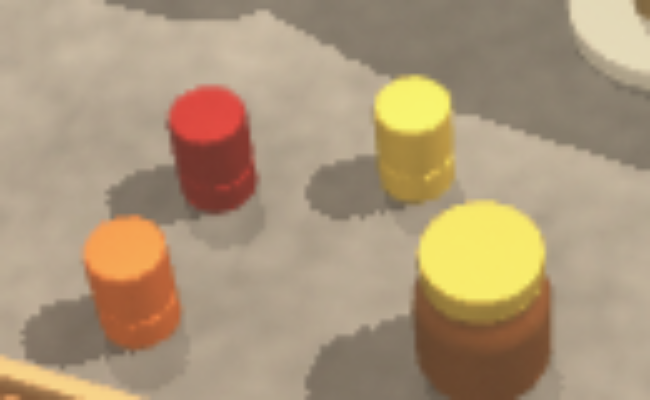

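The crop shows the red cylinder at crop (212,150), clearly distinct from the yellow one (413,138) and the orange one (133,282), so red is the finial. I'll turn to yaw 90° and take a wrist look at the foot.

```bash
python3 -m creep '[[[-1,0,0,-0.012,0,0,7.94],[-1,0,0,-0.012,0,0,7.94],[-1,0,0,-0.012,0,0,7.94],[-1,0,0,-0.012,0,0,7.94],[-1,0,0,-0.012,0,0,7.94],[-1,0,0,-0.012,0,0,7.94],[-1,0,0,-0.012,0,0,7.94],[-1,0,0,-0.012,0,0,7.94]]]' && python3 -m creep '[[[-1,-0.04,0.033,0,0,0,0],[-1,-0.04,0.033,0,0,0,0],[-1,-0.04,0.033,0,0,0,0],[-1,-0.04,0.033,0,0,0,0],[-1,-0.04,0.033,0,0,0,0],[-1,-0.04,0.033,0,0,0,0],[-1,-0.04,0.033,0,0,0,0],[-1,-0.04,0.033,0,0,0,0],[-1,-0.04,0.03,0,0,0,0],[-1,0,0,0,0,0,0]]]'; python3 - <<'E'
from h import *
s=st();print(np.round(s["qpos"],2))
f=grab_frame("wrist");print(np.round(f["T_tool_cam"],3).tolist(),f["fx"])
cv2.imwrite("pics/w1.png",f["image"][:,:,::-1])
X=cloud(f,s)
print(np.round(np.nanmin(X.reshape(-1,3),0),2),np.round(np.nanmax(X.reshape(-1,3),0),2))
E
```

```text
clock: 1.8
position: [0.279, 0.5592, 0.3279]
tool_rot: [-3.142, -0.0, 1.565]
force: [0.0, 0.5, -0.5]
grip_width: 0.0856
finger_force: 0.0
clock: 2.8
position: [0.5667, 0.2036, 0.3275]
tool_rot: [3.14, 0.003, 1.562]
force: [-0.9, 0.4, -0.9]
grip_width: 0.0852
finger_force: 0.0
2.8 [0.5667 0.2036 0.3275] [3.140e+00 3.000e-03 1.562e+00] w 0.0852 F [-0.9  0.4 -0.9] ff 0.0
[-0.7   0.42  0.37  1.55 -0.16  1.2  -0.31]
[[-0.001, -0.949, -0.314, 0.08], [1.0, -0.001, 0.001, -0.0], [-0.001, -0.314, 0.949, -0.143], [0.0, 0.0, 0.0, 1.0]] 299.4944643175892
[-0.02 -0.75 -0.76] [1.64 0.61 0.43]
```

View pics/w1.png

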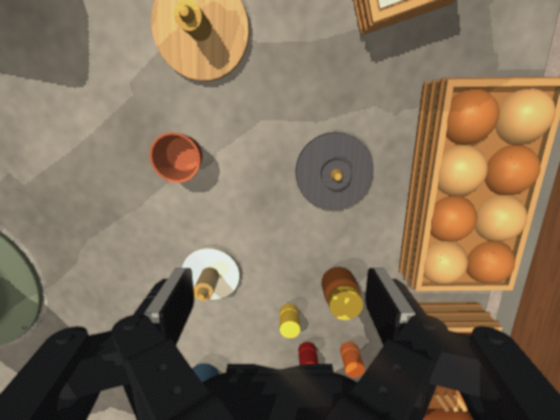

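The wrist picture shows the foot at (335,172), medium board at (200,30), small at (210,270). Measure them here.

```bash
cat >> h.py <<'E'
def disc(X,c,z0,z1,rmax,R):
    # centre of a disc's top face: boundary of its plan-view pixels, fixed radius
    m=near(X,c,rmax,z0,z1).astype(np.uint8)
    k,_=cv2.findContours(m,cv2.RETR_EXTERNAL,cv2.CHAIN_APPROX_NONE)
    k=max(k,key=len)[:,0]; P=X[k[:,1],k[:,0],:2]
    o=least_squares(lambda p:np.hypot(P[:,0]-p[0],P[:,1]-p[1])-p[2],[*c,R],loss='soft_l1',f_scale=.001)
    return o.x,np.median(abs(o.fun))
E
python3 - <<'E'
from h import *
s=st();f=grab_frame("wrist");X=cloud(f,s)
print("table",np.nanmedian(X[near(X,(.53,.12),.03,-.05,.05)][:,2]))
for k,c,z0,z1,R in(("foot",(.651,.193),.010,.06,.06),("medium",(.461,.39),.009,.1,.065),("small",(.4445,.0165),.009,.1,.05)):
    print(k,disc(X,c,z0,z1,R+.015,R))
P=X[near(X,(.651,.193),.012,.036,.05)];print("spigot",len(P),np.round(P.mean(0),4))
P=X[near(X,(.651,.193),.035,.024,.034)];print("boss",len(P),np.round((P.max(0)+P.min(0))/2,4),np.round(np.ptp(P,0),4))
P=X[near(X,(.461,.39),.014,.063,.074)];print("medsh",len(P),np.round((P.max(0)+P.min(0))/2,4),np.ptp(P,0))
for n in("scene","top"):
    X=cloud(grab_frame(n))
    P=X[near(X,(.651,.193),.035,.024,.034)];print(n,"boss",len(P),np.round((P.max(0)+P.min(0))/2,4),np.round(np.ptp(P,0),4))
    for k,c,z0,z1,R in(("foot",(.651,.193),.010,.06,.06),):
        try: print(k,disc(X,c,z0,z1,R+.015,R))
        except Exception as e: print(e)
E
```

```text
2.85 [0.565  0.2071 0.3272] [3.141e+00 1.000e-03 1.565e+00] w 0.0853 F [-0.3  1.1 -0.2] ff 0.0
table -9.42807100215437e-05
foot (array([0.65142541, 0.19470168, 0.05884213]), np.float64(0.00032357185762235327))
medium (array([0.4633711 , 0.3860238 , 0.06098778]), np.float64(0.0027742804323052095))
small (array([0.45149676, 0.0217413 , 0.04457536]), np.float64(0.003547915707880503))
spigot 90 [0.6505 0.1956 0.0414]
boss 591 [0.6519 0.1947 0.0292] [0.0435 0.0428 0.0093]
medsh 336 [0.4611 0.39   0.0708] [0.02715747 0.02771019 0.00624731]
scene boss 277 [0.6498 0.1948 0.029 ] [0.0446 0.0432 0.0099]
foot (array([0.65135689, 0.19484345, 0.05857352]), np.float64(0.0004919368126500706))
top boss 143 [0.6499 0.1917 0.029 ] [0.0451 0.0411 0.0099]
foot (array([0.64985971, 0.19116302, 0.05825866]), np.float64(0.0009430829105020952))
```

```bash
python3 -m creep '[[[-1,-0.04,-0.007,0,0,0,0],[-1,-0.04,-0.007,0,0,0,0],[-1,-0.04,-0.007,0,0,0,0],[-1,-0.04,-0.007,0,0,0,0],[-1,-0.04,-0.007,0,0,0,0],[-1,-0.04,-0.007,0,0,0,0],[-1,-0.04,-0.007,0,0,0,0]]]' && python3 -m creep '[[[-1,-0.04,-0.007,0,0,0,0],[-1,-0.04,-0.007,0,0,0,0],[-1,-0.04,-0.007,0,0,0,0],[-1,-0.04,-0.007,0,0,0,0],[-1,-0.04,-0.007,0,0,0,0],[-1,-0.04,-0.007,0,0,0,0],[-1,-0.03,-0.007,0,0,0,0],[-1,0,0,0,0,0,0],[-1,0,0,0,0,0,0]]]'; cat >> h.py <<'E'
def post(X,c,r,z0,z1):
    for _ in range(3):
        P=X[near(X,c,r+.012,z0,z1)];o=circ(P,r,c);c=o.x
    return np.round(c,4),len(P),np.round(np.median(abs(o.fun)),4)
def go(s,x,y,z):
    R=Ro.from_euler('xyz',s["tool_rot"]).as_matrix()
    print("tool shift",np.round(R.T@(np.array([x,y,z])-s["position"]),4))
E
python3 - <<'E'
from h import *
s=st();f=grab_frame("wrist");X=cloud(f,s);print(np.round(s["qpos"],2))
cv2.imwrite("pics/w2.png",f["image"][:,:,::-1])
c=(.4616,-.379)
print(post(X,c,.016,.022,.072),disc(X,c,.009,.1,.1,.085))
P=X[near(X,c,.025,.068,.079)];print("sh",len(P),np.round((P.max(0)+P.min(0))/2,4),np.ptp(P,0))
P=X[near(X,c,.015,.08,.1)];print("spig",len(P),np.round((P.max(0)+P.min(0))/2,4))
go(s,.4616,-.379,.036)
E
```

```text
clock: 3.7
position: [0.5137, -0.0695, 0.3276]
tool_rot: [3.141, -0.001, 1.573]
force: [0.3, -0.6, -0.2]
grip_width: 0.0855
finger_force: 0.0
clock: 4.6
position: [0.4654, -0.3386, 0.3272]
tool_rot: [-3.142, -0.001, 1.571]
force: [-0.1, 0.6, -0.1]
grip_width: 0.0853
finger_force: 0.0
4.6 [ 0.4654 -0.3386  0.3272] [-3.142e+00 -1.000e-03  1.571e+00] w 0.0853 F [-0.1  0.6 -0.1] ff 0.0
[ 0.13  0.4   0.56  1.63 -0.22  1.18  0.74]
(array([ 0.4628, -0.3784]), 167, np.float64(0.0001)) (array([ 0.46293888, -0.37777889,  0.08368832]), np.float64(0.00036322995196717833))
sh 315 [ 0.4624 -0.3781  0.0735] [0.03034194 0.0318373  0.01089333]
spig 108 [ 0.4631 -0.3782  0.0851]
tool shift [-0.0406 -0.0038  0.2911]
```

View pics/w2.png

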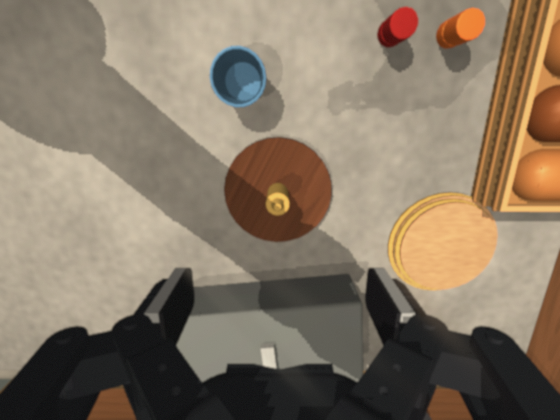

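Wrist view shows the dark board at (278,190) with its post top at (277,203); the three measurements agree at (0.4628, -0.378). Grasp it.

```bash
python3 -m creep '[[[-1,-0.02,-0.0013,0.02,0,0,0],[-1,-0.0195,-0.0013,0.035,0,0,0],[-1,0,0,0.04,0,0,0],[-1,0,0,0.04,0,0,0],[-1,0,0,0.04,0,0,0],[-1,0,0,0.035,0,0,0],[-1,0,0,0.03,0,0,0],[-1,0,0,0.025,0,0,0],[-1,0,0,0.02,0,0,0],[-1,0,0,0.002,0,0,0]]]' 60 && python3 -m creep '[[[1,0,0,0,0,0,0],[1,0,0,0,0,0,0],[1,0,0,0,0,0,0],[1,0,0,0,0,0,0],[1,0,0,0,0,0,0],[1,0,0,0,0,0,0],[1,0,0,0,0,0,0],[1,0,0,0,0,0,0]]]' 60
```

```text
clock: 5.65
position: [0.4626, -0.3764, 0.0383]
tool_rot: [-3.139, -0.002, 1.573]
force: [0.1, -0.2, -0.1]
grip_width: 0.0855
finger_force: 0.0
clock: 6.45
position: [0.4628, -0.379, 0.0414]
tool_rot: [3.14, 0.0, 1.57]
force: [-1.9, 3.3, 11.0]
grip_width: 0.0308
finger_force: 58.6
```

```bash
python3 -m creep '[[[1,0,0,-0.005,0,0,0],[1,0,0,-0.01,0,0,0],[1,0,0,-0.02,0,0,0],[1,0,0,-0.03,0,0,0],[1,0,0,-0.04,0,0,0],[1,0,0,-0.04,0,0,0],[1,0,0,-0.035,0,0,0],[1,0,0,0,0,0,0]]]' && python3 - <<'E'
from h import *
s=st();go(s,.6513,.1947,.23)
X=cloud(grab_frame("scene"));c=s["position"][:2]
print("underside/disc z of held",np.round(np.percentile(X[near(X,c,.08,.05,.3)][:,2],[2,20,50]),3), disc(X,c,s["position"][2]-.06,s["position"][2]-.01,.1,.085))
E
```

```text
clock: 7.25
position: [0.4635, -0.3803, 0.2255]
tool_rot: [3.136, 0.004, 1.57]
force: [-0.0, 0.3, -2.1]
grip_width: 0.0306
finger_force: 60.1
7.25 [ 0.4635 -0.3803  0.2255] [3.136 0.004 1.57 ] w 0.0306 F [-0.   0.3 -2.1] ff 60.1
tool shift [ 0.5752  0.1872 -0.0055]
underside/disc z of held [0.196 0.197 0.198] (array([ 0.46367793, -0.37771291,  0.08269245]), np.float64(0.0013215373692689047))
```

```bash
python3 -m creep '[[[1,0.01,0.003,0,0,0,0],[1,0.02,0.0065,0,0,0,0],[1,0.03,0.01,0,0,0,0],[1,0.04,0.013,0,0,0,0],[1,0.04,0.013,0,0,0,0],[1,0.04,0.013,0,0,0,0],[1,0.04,0.013,0,0,0,0],[1,0.04,0.013,0,0,0,0],[1,0.04,0.013,0,0,0,0]]]' && python3 -m creep '[[[1,0.04,0.013,0,0,0,0],[1,0.04,0.013,0,0,0,0],[1,0.04,0.013,0,0,0,0],[1,0.04,0.013,0,0,0,0],[1,0.04,0.013,0,0,0,0],[1,0.035,0.011,0,0,0,0],[1,0.025,0.008,0,0,0,0],[1,0.015,0.005,0,0,0,0],[1,0,0,0,0,0,0],[1,0,0,0,0,0,0]]]' && python3 - <<'E'
from h import *
for i in range(3):
    s=st();go(s,.6513,.1947,.0715)
    X=cloud(grab_frame(("scene","top","wrist")[i]),s);c=s["position"][:2];z=s["position"][2]
    try:print(disc(X,c,z-.05,z-.01,.1,.085))
    except Exception as e:print(e)
    P=X[near(X,c,.082,z-.045,z-.015)&~near(X,c,.03,0,1)]
    A=np.c_[P[:,:2]-c,np.ones(len(P))];q=np.linalg.lstsq(A,P[:,2],rcond=None)[0];print("plane tilt deg",np.round(np.degrees(q[:2]),2),q[2]-z,len(P))
E
```

```text
clock: 8.2
position: [0.5595, -0.0764, 0.2191]
tool_rot: [-3.139, -0.0, 1.571]
force: [-0.0, 0.0, -2.8]
grip_width: 0.0306
finger_force: 60.0
clock: 9.2
position: [0.6487, 0.195, 0.2196]
tool_rot: [-3.14, 0.001, 1.569]
force: [0.2, -0.0, -2.4]
grip_width: 0.0306
finger_force: 59.9
9.2 [0.6487 0.195  0.2196] [-3.140e+00  1.000e-03  1.569e+00] w 0.0306 F [ 0.2 -0.  -2.4] ff 59.9
tool shift [-1.000e-04  2.700e-03  1.481e-01]
(array([0.64895177, 0.19613996, 0.08299544]), np.float64(0.0009529566921170629))
plane tilt deg [-0.26  0.04] -0.02809546056677198 4089
9.25 [0.6489 0.1945 0.2199] [-3.141e+00  1.000e-03  1.569e+00] w 0.0309 F [-0.3 -0.1 -2.5] ff 59.9
tool shift [0.0004 0.0026 0.1484]
(array([0.6426902 , 0.16247718, 0.06023006]), np.float64(0.0107512096655651))
plane tilt deg [-0.01  0.08] -0.027853858562407435 1278
9.3 [0.649  0.1944 0.2202] [-3.141e+00  1.000e-03  1.568e+00] w 0.0304 F [ 0.1  0.4 -1.8] ff 59.9
tool shift [0.0004 0.0023 0.1487]
(array([0.64893125, 0.1998632 , 0.08007908]), np.float64(0.003019993212095104))
plane tilt deg [-0.01 -0.06] -0.02750363489938168 35112
```

```bash
python3 -m creep '[[[1,0,0.0012,0.015,0,0,0],[1,0,0.0012,0.03,0,0,0],[1,0,0,0.03,0,0,0],[1,0,0,0.025,0,0,0],[1,0,0,0.015,0,0,0],[1,0,0,0.01,0,0,0],[1,0,0,0.008,0,0,0],[1,0,0,0.006,0,0,0],[1,0,0,0.003,0,0,0],[1,0,0,0,0,0,0]]]' && python3 -m creep '[[[1,0,0,0.002,0,0,0],[1,0,0,0.002,0,0,0],[1,0,0,0,0,0,0]]]' && python3 - <<'E'
from h import *
s=st();go(s,.6513,.1947,.0715)
E
```

```text
clock: 10.35
position: [0.6517, 0.196, 0.0784]
tool_rot: [3.141, -0.0, 1.57]
force: [-0.1, -0.1, -3.7]
grip_width: 0.0306
finger_force: 59.9
clock: 10.65
position: [0.6516, 0.196, 0.0742]
tool_rot: [-3.141, -0.0, 1.57]
force: [0.4, -0.5, -2.9]
grip_width: 0.031
finger_force: 59.9
10.65 [0.6516 0.196  0.0742] [-3.141 -0.     1.57 ] w 0.031 F [ 0.4 -0.5 -2.9] ff 59.9
tool shift [-0.0013 -0.0003  0.0027]
```

```bash
python3 -m creep '[[[1,-0.0012,0,0.001,0,0,0],[1,0,0,0.001,0,0,0],[1,0,0,0,0,0,0]]]' && python3 -m creep '[[[1,0,0,0.001,0,0,0],[1,0,0,0,0,0,0]]]' && python3 -m creep '[[[1,0,0,0.0005,0,0,0],[1,0,0,0,0,0,0]]]'
```

```text
clock: 10.95
position: [0.6516, 0.1946, 0.0722]
tool_rot: [-3.141, 0.0, 1.57]
force: [0.7, -0.0, -3.9]
grip_width: 0.0305
finger_force: 59.9
clock: 11.15
position: [0.6517, 0.1948, 0.0715]
tool_rot: [3.141, -0.0, 1.57]
force: [-0.9, -0.0, 0.7]
grip_width: 0.0305
finger_force: 60.5
clock: 11.35
position: [0.6518, 0.1948, 0.0715]
tool_rot: [3.141, -0.0, 1.57]
force: [-4.7, -0.7, 9.0]
grip_width: 0.0307
finger_force: 61.4
```

```bash
python3 -m creep '[[[-1,0,0,0,0,0,0],[-1,0,0,0,0,0,0],[-1,0,0,0,0,0,0],[-1,0,0,0,0,0,0],[-1,0,0,0,0,0,0]]]' && python3 -m creep '[[[-1,0,0,-0.02,0,0,0],[-1,0,0,-0.03,0,0,0],[-1,0,0,-0.04,0,0,0],[-1,0,0,-0.04,0,0,0],[-1,0,0,-0.04,0,0,0],[-1,0,0,-0.03,0,0,0],[-1,0,0,0,0,0,0],[-1,0,0,0,0,0,0]]]' && cat >> h.py <<'E'
def seat(X,c,z,R):
    """disc of radius R whose underside should be at z: plane, centre"""
    P=X[near(X,c,R-.004,z+.004,z+.024)&~near(X,c,.03,-1,1)]
    A=np.c_[P[:,:2]-c,np.ones(len(P))];q=np.linalg.lstsq(A,P[:,2],rcond=None)[0]
    print("tilt deg",np.round(np.degrees(q[:2]),2),"underside z",np.round(q[2]-.014,4),len(P))
    try:print("disc",disc(X,c,z+.007,z+.02,R+.02,R))
    except Exception as e:print(e)
E
python3 - <<'E'
from h import *
s=st()
for n in("wrist","scene"):
    f=grab_frame(n);X=cloud(f,s);c=np.array([.6513,.1947])
    seat(X,c,.03,.085);print("post",post(X,c,.016,.055,.1))
    P=X[near(X,c,.015,.112,.13)];print("spig",len(P),np.round((P.max(0)+P.min(0))/2,4))
    if n=="wrist": cv2.imwrite("pics/w3.png",f["image"][:,:,::-1])
    m=(.461,.390);print("medium",post(X,m,.016,.022,.066))
go(s,.461,.390,.25)
E
```

```text
clock: 11.85
position: [0.6517, 0.1947, 0.0707]
tool_rot: [-3.142, 0.0, 1.57]
force: [-0.8, 0.9, 0.6]
grip_width: 0.0853
finger_force: 0.0
clock: 12.65
position: [0.6517, 0.1948, 0.2711]
tool_rot: [3.141, -0.0, 1.57]
force: [0.2, -0.5, -0.6]
grip_width: 0.0856
finger_force: 0.0
12.65 [0.6517 0.1948 0.2711] [ 3.141 -0.     1.57 ] w 0.0856 F [ 0.2 -0.5 -0.6] ff 0.0
tilt deg [ 0.06 -0.04] underside z 0.0299 11083
disc (array([0.65205626, 0.1957936 , 0.08371259]), np.float64(0.0003163926091813013))
post (array([0.652 , 0.1953]), 182, np.float64(0.0001))
spig 155 [0.652  0.1961 0.1163]
medium (array([0.4627, 0.3911]), 495, np.float64(0.0002))
tilt deg [ 0.02 -0.  ] underside z 0.0295 3355
disc (array([0.65142516, 0.19614929, 0.08373034]), np.float64(0.0005163322803119069))
post (array([0.6501, 0.1961]), 209, np.float64(0.0004))
spig 42 [0.6515 0.1954 0.1161]
medium (array([0.4607, 0.3918]), 218, np.float64(0.0006))
tool shift [ 0.1951 -0.1908  0.0211]
```

View pics/w3.png

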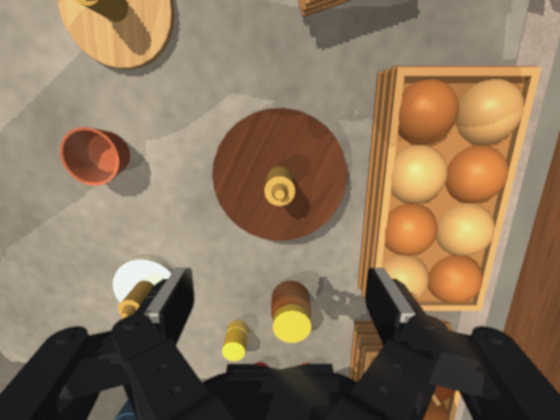

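The large board sits level on the foot at (280,175) in the picture, underside 30 mm. Next medium, approach with a wrist check.

```bash
python3 -m creep '[[[-1,0.03,-0.03,0,0,0,0],[-1,0.04,-0.04,0,0,0,0],[-1,0.04,-0.04,0,0,0,0],[-1,0.036,-0.036,0,0,0,0],[-1,0.03,-0.028,0,0,0,0],[-1,0.02,-0.015,0,0,0,0],[-1,0,0,0,0,0,0],[-1,0,0,0,0,0,0]]]' && python3 - <<'E'
from h import *
s=st();X=cloud(grab_frame("wrist"),s);m=(.4625,.391)
print("medium",post(X,m,.016,.022,.066));seat(X,np.array(m),0,.065)
go(s,.4625,.391,.038)
E
```

```text
clock: 13.55
position: [0.4724, 0.3809, 0.2699]
tool_rot: [-3.141, 0.001, 1.571]
force: [-0.4, 0.1, 0.3]
grip_width: 0.0856
finger_force: 0.0
13.55 [0.4724 0.3809 0.2699] [-3.141e+00  1.000e-03  1.571e+00] w 0.0856 F [-0.4  0.1  0.3] ff 0.0
medium (array([0.4626, 0.391 ]), 118, np.float64(0.0001))
tilt deg [ 0.02 -0.06] underside z -0.0001 4929
disc (array([0.46278555, 0.391438  , 0.06388519]), np.float64(0.00032378921508267877))
tool shift [ 0.0104 -0.0097  0.2319]
```

```bash
python3 -m creep '[[[-1,0.005,-0.005,0.015,0,0,0],[-1,0.0052,-0.0047,0.03,0,0,0],[-1,0,0,0.04,0,0,0],[-1,0,0,0.04,0,0,0],[-1,0,0,0.04,0,0,0],[-1,0,0,0.03,0,0,0],[-1,0,0,0.02,0,0,0],[-1,0,0,0.015,0,0,0],[-1,0,0,0.002,0,0,0]]]' 60 && python3 -m creep '[[[1,0,0,0,0,0,0],[1,0,0,0,0,0,0],[1,0,0,0,0,0,0],[1,0,0,0,0,0,0],[1,0,0,0,0,0,0],[1,0,0,0,0,0,0],[1,0,0,0,0,0,0]]]' && python3 -m creep '[[[1,0,0,-0.005,0,0,0],[1,0,0,-0.01,0,0,0],[1,0,0,-0.02,0,0,0],[1,0,0,-0.035,0,0,0],[1,0,0,-0.04,0,0,0],[1,0,0,-0.04,0,0,0],[1,0,0,-0.04,0,0,0],[1,0,0,-0.04,0,0,0],[1,0,0,-0.02,0,0,0],[1,0,0,0,0,0,0]]]' && python3 - <<'E'
from h import *
s=st();go(s,.652,.1955,.29);X=cloud(grab_frame("wrist"),s);p=s["position"]
seat(X,p[:2],p[2]-.038,.065)
E
```

```text
clock: 14.5
position: [0.4631, 0.3897, 0.0372]
tool_rot: [-3.14, 0.002, 1.569]
force: [0.9, -0.9, 0.1]
grip_width: 0.0852
finger_force: 0.0
clock: 15.2
position: [0.4633, 0.3915, 0.0398]
tool_rot: [3.141, -0.001, 1.57]
force: [-2.7, -0.5, 11.0]
grip_width: 0.0304
finger_force: 58.7
clock: 16.2
position: [0.4638, 0.3916, 0.2924]
tool_rot: [3.138, -0.004, 1.57]
force: [-0.3, -0.2, -2.1]
grip_width: 0.0308
finger_force: 59.6
16.2 [0.4638 0.3916 0.2924] [ 3.138 -0.004  1.57 ] w 0.0308 F [-0.3 -0.2 -2.1] ff 59.6
tool shift [-0.1959  0.1883  0.0023]
tilt deg [0.19 0.13] underside z 0.2526 15695
disc (array([0.46387072, 0.39653049, 0.05987608]), np.float64(0.0042099660006831505))
```

```bash
python3 -m creep '[[[1,-0.01,0.01,0,0,0,0],[1,-0.02,0.02,0,0,0,0],[1,-0.03,0.029,0,0,0,0],[1,-0.035,0.034,0,0,0,0],[1,-0.035,0.034,0,0,0,0],[1,-0.03,0.029,0,0,0,0],[1,-0.02,0.02,0,0,0,0],[1,-0.015,0.0123,0,0,0,0],[1,0,0,0,0,0,0],[1,0,0,0,0,0,0]]]' && python3 - <<'E'
from h import *
for n in("wrist","scene"):
    s=st();go(s,.652,.1955,.1448);X=cloud(grab_frame(n),s);p=s["position"]
    seat(X,p[:2],p[2]-.040,.065)
E
```

```text
clock: 17.25
position: [0.651, 0.195, 0.2874]
tool_rot: [-3.14, 0.001, 1.569]
force: [0.5, 1.7, -2.4]
grip_width: 0.0303
finger_force: 59.7
17.25 [0.651  0.195  0.2874] [-3.140e+00  1.000e-03  1.569e+00] w 0.0303 F [ 0.5  1.7 -2.4] ff 59.7
tool shift [0.0006 0.0013 0.1426]
tilt deg [-0.09 -0.11] underside z 0.2475 15728
disc (array([0.65086108, 0.19998951, 0.05979232]), np.float64(0.004289284703457928))
17.3 [0.6507 0.1959 0.2878] [-3.14  0.    1.57] w 0.0303 F [ 0.1  1.2 -2.8] ff 59.7
tool shift [-0.0003  0.0015  0.143 ]
tilt deg [-0.14 -0.08] underside z 0.2473 2123
disc (array([0.65110299, 0.19602265, 0.06304546]), np.float64(0.0009635966122658254))
```

Down by about 143 mm: fast to 5 mm above, then fine steps.

```bash
python3 -m creep '[[[1,0,0.0012,0.015,0,0,0],[1,0,0,0.03,0,0,0],[1,0,0,0.03,0,0,0],[1,0,0,0.025,0,0,0],[1,0,0,0.015,0,0,0],[1,0,0,0.01,0,0,0],[1,0,0,0.006,0,0,0],[1,0,0,0.005,0,0,0],[1,0,0,0.003,0,0,0],[1,0,0,0,0,0,0]]]' && python3 -m creep '[[[1,0,0,0.002,0,0,0],[1,0,0,0,0,0,0]]]' && python3 -m creep '[[[1,0,0,0.001,0,0,0],[1,0,0,0,0,0,0]]]'
```

```text
clock: 18.35
position: [0.6525, 0.196, 0.15]
tool_rot: [3.141, -0.0, 1.57]
force: [-0.2, 1.2, -2.4]
grip_width: 0.0305
finger_force: 59.8
clock: 18.55
position: [0.6524, 0.196, 0.1479]
tool_rot: [3.141, -0.0, 1.57]
force: [-0.5, 0.7, -2.0]
grip_width: 0.0305
finger_force: 59.8
clock: 18.75
position: [0.6524, 0.196, 0.1468]
tool_rot: [3.142, -0.0, 1.57]
force: [0.3, -1.0, -1.9]
grip_width: 0.0305
finger_force: 59.8
```

```bash
python3 -m creep '[[[1,0,0,0.001,0,0,0],[1,0,0,0,0,0,0]]]' && python3 -m creep '[[[1,0,0,0.0008,0,0,0],[1,0,0,0,0,0,0]]]' && python3 -m creep '[[[1,0,0,0.0004,0,0,0],[1,0,0,0,0,0,0]]]'
```

```text
clock: 18.95
position: [0.6523, 0.196, 0.1457]
tool_rot: [-3.141, 0.0, 1.57]
force: [-0.1, 0.2, -1.8]
grip_width: 0.0305
finger_force: 59.8
clock: 19.15
position: [0.6524, 0.196, 0.1449]
tool_rot: [3.142, 0.0, 1.57]
force: [0.7, -0.5, -2.9]
grip_width: 0.0304
finger_force: 59.8
clock: 19.35
position: [0.6525, 0.196, 0.1449]
tool_rot: [3.141, -0.0, 1.57]
force: [-2.2, -0.2, 3.8]
grip_width: 0.0306
finger_force: 60.2
```

Contact at the expected height. Release and rise, then check and locate the small board.

```bash
python3 -m creep '[[[-1,0,0,0,0,0,0],[-1,0,0,0,0,0,0],[-1,0,0,0,0,0,0],[-1,0,0,0,0,0,0],[-1,0,0,0,0,0,0]]]' && python3 -m creep '[[[-1,0,0,-0.02,0,0,0],[-1,0,0,-0.03,0,0,0],[-1,0,0,-0.04,0,0,0],[-1,0,0,-0.04,0,0,0],[-1,0,0,-0.04,0,0,0],[-1,0,0,-0.03,0,0,0],[-1,0,0,0,0,0,0],[-1,0,0,0,0,0,0]]]' && python3 - <<'E'
from h import *
s=st();c=np.array([.652,.1955])
for n in("wrist","scene"):
    X=cloud(grab_frame(n),s);seat(X,c,.105,.065);seat(X,c,.03,.085) if n=="scene" else 0
    print("post",post(X,c,.016,.13,.17));print("small",post(X,(.445,.017),.016,.022,.06))
go(s,.4455,.0165,.30)
E
```

```text
clock: 19.85
position: [0.6524, 0.196, 0.1446]
tool_rot: [-3.142, 0.0, 1.57]
force: [-0.7, -0.8, 1.6]
grip_width: 0.0857
finger_force: 0.0
clock: 20.65
position: [0.6524, 0.196, 0.3448]
tool_rot: [3.141, -0.0, 1.57]
force: [0.2, 0.0, -1.1]
grip_width: 0.0852
finger_force: 0.0
20.65 [0.6524 0.196  0.3448] [ 3.141 -0.     1.57 ] w 0.0852 F [ 0.2  0.  -1.1] ff 0.0
tilt deg [ 0.07 -0.05] underside z 0.1049 5514
disc (array([0.65270647, 0.19608121, 0.06383895]), np.float64(0.00031641480856697823))
post (array([0.6526, 0.1955]), 163, np.float64(0.0001))
small (array([0.4458, 0.0176]), 253, np.float64(0.0003))
tilt deg [-0.04  0.04] underside z 0.1045 1753
disc (array([0.65286254, 0.19623438, 0.06307785]), np.float64(0.0009644445684377848))
tilt deg [0.03 0.02] underside z 0.0294 2080
disc (array([0.65264854, 0.19616967, 0.08218955]), np.float64(0.0015295041826885736))
post (array([0.6507, 0.1964]), 242, np.float64(0.0004))
small (array([0.4439, 0.0181]), 138, np.float64(0.0006))
tool shift [-0.1797 -0.2068  0.0446]
```

```bash
python3 -m creep '[[[-1,-0.02,-0.023,0,0,0,0],[-1,-0.035,-0.04,0,0,0,0],[-1,-0.035,-0.04,0,0,0,0],[-1,-0.035,-0.04,0.01,0,0,0],[-1,-0.03,-0.035,0.02,0,0,0],[-1,-0.02,-0.023,0.03,0,0,0],[-1,-0.004,-0.006,0.03,0,0,0],[-1,0,0,0.02,0,0,0],[-1,0,0,0,0,0,0],[-1,0,0,0,0,0,0]]]' && python3 - <<'E'
from h import *
s=st();X=cloud(grab_frame("wrist"),s);m=(.4458,.0176);print(np.round(s["qpos"],2))
print("small",post(X,m,.016,.022,.06));seat(X,np.array(m),0,.05)
go(s,.4458,.0176,.034)
E
```

```text
clock: 21.75
position: [0.4532, 0.024, 0.2356]
tool_rot: [-3.141, 0.001, 1.57]
force: [-0.1, 0.5, 0.7]
grip_width: 0.0853
finger_force: 0.0
21.75 [0.4532 0.024  0.2356] [-3.141e+00  1.000e-03  1.570e+00] w 0.0853 F [-0.1  0.5  0.7] ff 0.0
[-0.66  0.28  0.58  2.05 -0.2   0.87  0.03]
small (array([0.4458, 0.0172]), 167, np.float64(0.0001))
tilt deg [ 0.06 -0.05] underside z -0.0 2373
disc (array([0.44584818, 0.01781912, 0.04905192]), np.float64(0.00023527157942555138))
tool shift [-0.0062 -0.0072  0.2016]
```

```bash
python3 -m creep '[[[-1,-0.0065,-0.0074,0.015,0,0,0],[-1,0,0,0.03,0,0,0],[-1,0,0,0.035,0,0,0],[-1,0,0,0.035,0,0,0],[-1,0,0,0.035,0,0,0],[-1,0,0,0.025,0,0,0],[-1,0,0,0.015,0,0,0],[-1,0,0,0.0105,0,0,0],[-1,0,0,0,0,0,0]]]' 60 && python3 -m creep '[[[1,0,0,0,0,0,0],[1,0,0,0,0,0,0],[1,0,0,0,0,0,0],[1,0,0,0,0,0,0],[1,0,0,0,0,0,0],[1,0,0,0,0,0,0],[1,0,0,0,0,0,0]]]' && python3 -m creep '[[[1,0,0,-0.005,0,0,0],[1,0,0,-0.01,0,0,0],[1,0,0,-0.02,0,0,0],[1,0,0,-0.035,0,0,0],[1,0,0,-0.04,0,0,0],[1,0,0,-0.045,0,0,0],[1,0,0,-0.045,0,0,0],[1,0,0,-0.045,0,0,0],[1,0,0,-0.04,0,0,0],[1,0,0,-0.03,0,0,0]]]' && python3 -m creep '[[[1,0,0,-0.02,0,0,0],[1,0,0,0,0,0,0],[1,0,0,0,0,0,0]]]' && python3 - <<'E'
from h import *
s=st();go(s,.6526,.1957,.35);X=cloud(grab_frame("wrist"),s);p=s["position"];print(np.round(s["qpos"],2))
seat(X,p[:2],p[2]-.036,.05)
E
```

```text
clock: 22.7
position: [0.446, 0.0177, 0.0346]
tool_rot: [-3.141, -0.0, 1.57]
force: [-0.3, 0.4, -0.3]
grip_width: 0.0855
finger_force: 0.0
clock: 23.4
position: [0.4461, 0.0178, 0.0357]
tool_rot: [3.141, -0.001, 1.57]
force: [-2.6, 0.2, 16.7]
grip_width: 0.0302
finger_force: 58.0
clock: 24.4
position: [0.4454, 0.0171, 0.3529]
tool_rot: [3.14, -0.001, 1.569]
force: [0.7, 0.5, -2.9]
grip_width: 0.0303
finger_force: 59.8
clock: 24.7
position: [0.4453, 0.0175, 0.3697]
tool_rot: [-3.141, -0.0, 1.57]
force: [0.1, 0.6, -3.3]
grip_width: 0.0303
finger_force: 59.9
24.7 [0.4453 0.0175 0.3697] [-3.141 -0.     1.57 ] w 0.0303 F [ 0.1  0.6 -3.3] ff 59.9
tool shift [0.1784 0.2072 0.0198]
[-0.78  0.09  0.67  1.87 -0.06  1.2  -0.09]
tilt deg [0.01 0.02] underside z 0.3339 6480
disc (array([0.4452182 , 0.02080456, 0.04613222]), np.float64(0.003007577611032451))
```

```bash
python3 -m creep '[[[1,0.01,0.012,0,0,0,0],[1,0.02,0.023,0,0,0,0],[1,0.03,0.035,0,0,0,0],[1,0.032,0.037,0,0,0,0],[1,0.032,0.037,0,0,0,0],[1,0.025,0.029,0,0,0,0],[1,0.018,0.021,0,0,0,0],[1,0.0114,0.0132,0,0,0,0],[1,0,0,0,0,0,0],[1,0,0,0,0,0,0]]]' && python3 - <<'E'
from h import *
for n in("wrist","scene"):
    s=st();go(s,.6526,.1957,.2108);X=cloud(grab_frame(n),s);p=s["position"]
    seat(X,p[:2],p[2]-.036,.05)
E
```

```text
clock: 25.75
position: [0.6528, 0.1952, 0.3682]
tool_rot: [-3.139, 0.002, 1.569]
force: [0.4, -0.2, -2.7]
grip_width: 0.0305
finger_force: 60.2
25.75 [0.6528 0.1952 0.3682] [-3.139e+00  2.000e-03  1.569e+00] w 0.0305 F [ 0.4 -0.2 -2.7] ff 60.2
tool shift [8.000e-04 1.000e-04 1.574e-01]
tilt deg [-0.11 -0.18] underside z 0.3324 6469
disc (array([0.65264428, 0.19842861, 0.04617416]), np.float64(0.0031230057122939303))
25.8 [0.6527 0.1949 0.3689] [-3.140e+00  1.000e-03  1.569e+00] w 0.0304 F [-0.9 -0.2 -2.4] ff 60.2
tool shift [9.000e-04 1.000e-04 1.581e-01]
tilt deg [-0.08 -0.11] underside z 0.3325 1008
disc (array([0.65268756, 0.19525058, 0.04830861]), np.float64(0.0009533644199097163))
```

```bash
python3 -m creep '[[[1,0,0,0.015,0,0,0],[1,0,0,0.03,0,0,0],[1,0,0,0.03,0,0,0],[1,0,0,0.03,0,0,0],[1,0,0,0.02,0,0,0],[1,0,0,0.012,0,0,0],[1,0,0,0.008,0,0,0],[1,0,0,0.005,0,0,0],[1,0,0,0.004,0,0,0],[1,0,0,0,0,0,0]]]' && python3 -m creep '[[[1,0,0,0.001,0,0,0],[1,0,0,0,0,0,0]]]' && python3 -m creep '[[[1,0,0,0.001,0,0,0],[1,0,0,0,0,0,0]]]'
```

```text
clock: 26.85
position: [0.6532, 0.1958, 0.2161]
tool_rot: [3.141, -0.0, 1.57]
force: [0.2, -0.2, -2.4]
grip_width: 0.0306
finger_force: 60.2
clock: 27.05
position: [0.6533, 0.1959, 0.2153]
tool_rot: [3.141, -0.0, 1.57]
force: [-0.0, 0.4, -1.9]
grip_width: 0.0307
finger_force: 60.2
clock: 27.25
position: [0.6531, 0.1959, 0.214]
tool_rot: [3.142, -0.0, 1.57]
force: [-0.5, 0.1, -3.1]
grip_width: 0.0305
finger_force: 60.2
```

```bash
python3 -m creep '[[[1,0,0,0.001,0,0,0],[1,0,0,0.001,0,0,0],[1,0,0,0,0,0,0]]]' && python3 -m creep '[[[1,0,0,0.001,0,0,0],[1,0,0,0,0,0,0]]]' && python3 -m creep '[[[1,0,0,0.0005,0,0,0],[1,0,0,0,0,0,0]]]'
```

```text
clock: 27.55
position: [0.6531, 0.1959, 0.2118]
tool_rot: [-3.141, 0.0, 1.57]
force: [-0.5, -0.1, -2.1]
grip_width: 0.0305
finger_force: 60.2
clock: 27.75
position: [0.6531, 0.1959, 0.2109]
tool_rot: [3.142, 0.0, 1.57]
force: [-0.6, 0.8, -2.1]
grip_width: 0.0303
finger_force: 60.1
clock: 27.95
position: [0.6533, 0.1959, 0.2108]
tool_rot: [3.141, -0.0, 1.57]
force: [-0.5, -1.0, 3.5]
grip_width: 0.0306
finger_force: 60.7
```

```bash
python3 -m creep '[[[-1,0,0,0,0,0,0],[-1,0,0,0,0,0,0],[-1,0,0,0,0,0,0],[-1,0,0,0,0,0,0],[-1,0,0,0,0,0,0]]]' && python3 -m creep '[[[-1,0,0,-0.02,0,0,0],[-1,0,0,-0.03,0,0,0],[-1,0,0,-0.04,0,0,0],[-1,0,0,-0.04,0,0,0],[-1,0,0,-0.03,0,0,0],[-1,0,0,-0.02,0,0,0],[-1,0,0,0,0,0,0],[-1,0,0,0,0,0,0]]]' && python3 - <<'E'
from h import *
s=st();c=np.array([.653,.1957])
for n in("wrist","scene"):
    f=grab_frame(n);X=cloud(f,s);seat(X,c,.175,.05)
    if n=="scene":seat(X,c,.105,.065);seat(X,c,.03,.085);cv2.imwrite("pics/s2.png",f["image"][:,:,::-1])
    print("post",post(X,c,.016,.20,.235));print("finial",post(X,(.6165,-.1555),.018,.008,.045))
    for nm,p in(("orange",(.70,-.155)),("yellow",(.585,-.06))):
        P=X[near(X,p,.045,.02,.1)];print(nm,len(P),np.round((P.min(0)+P.max(0))/2,3))
go(s,.617,-.155,.30)
E
```

```text
clock: 28.45
position: [0.6531, 0.1958, 0.2104]
tool_rot: [-3.142, 0.0, 1.57]
force: [0.5, 0.6, 0.7]
grip_width: 0.0854
finger_force: 0.0
clock: 29.25
position: [0.6531, 0.1958, 0.3902]
tool_rot: [-3.142, -0.0, 1.57]
force: [-0.6, 0.8, 0.1]
grip_width: 0.0856
finger_force: 0.0
29.25 [0.6531 0.1958 0.3902] [-3.142 -0.     1.57 ] w 0.0856 F [-0.6  0.8  0.1] ff 0.0
tilt deg [ 0.04 -0.07] underside z 0.1749 2667
disc (array([0.65343798, 0.19582627, 0.04903001]), np.float64(0.00028419362956868394))
post (array([0.6534, 0.1952]), 173, np.float64(0.0001))
finial (array([ 0.6175, -0.155 ]), 205, np.float64(0.0004))
orange 374 [ 0.699 -0.155  0.038]
yellow 390 [ 0.583 -0.067  0.037]
tilt deg [0.01 0.02] underside z 0.1744 815
disc (array([0.65358987, 0.19596185, 0.04814467]), np.float64(0.0010165505694281277))
tilt deg [ 0.03 -0.08] underside z 0.1045 1300
disc (array([0.65420814, 0.19611784, 0.06191224]), np.float64(0.001546455753127795))
tilt deg [-0.18  0.01] underside z 0.0296 2111
disc (array([0.65264262, 0.19600032, 0.08211252]), np.float64(0.001566063569113041))
post (array([0.6515, 0.1962]), 263, np.float64(0.0004))
finial (array([ 0.6153, -0.1543]), 161, np.float64(0.0005))
orange 303 [ 0.698 -0.154  0.037]
yellow 260 [ 0.581 -0.066  0.037]
tool shift [-0.3509 -0.0358  0.0902]
```

View pics/s2.png

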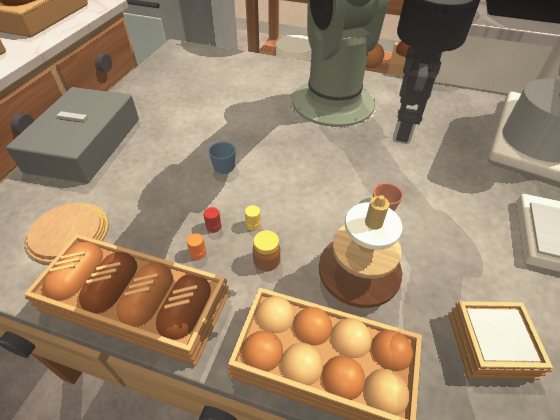

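Picture: three tiers stacked and level on the foot around (375,245); red finial at (212,220), others untouched. Now the finial.

```bash
python3 -m creep '[[[-0.4,-0.02,-0.002,0,0,0,0],[-0.4,-0.04,-0.004,0,0,0,0],[-0.4,-0.045,-0.005,0,0,0,0],[-0.4,-0.045,-0.005,0.01,0,0,0],[-0.4,-0.045,-0.005,0.025,0,0,0],[-0.4,-0.045,-0.005,0.035,0,0,0],[-0.4,-0.045,-0.005,0.035,0,0,0],[-0.4,-0.04,-0.004,0.035,0,0,0],[-0.4,-0.022,-0.001,0.025,0,0,0],[-0.4,0,0,0,0,0,0]]]' 40 && python3 -m creep '[[[-0.4,0,0,0,0,0,0],[-0.4,0,0,0,0,0,0]]]' && python3 - <<'E'
from h import *
s=st();f=grab_frame("wrist");X=cloud(f,s)
print("finial",post(X,(.6175,-.155),.018,.008,.045));
m=near(X,(.6175,-.155),.016,.045,.06);P=X[m];print("top",np.round((P.min(0)+P.max(0))/2,4),np.ptp(P,0),"rgb",f["image"][m].mean(0))
go(s,.6175,-.155,.018)
E
```

```text
clock: 30.35
position: [0.6157, -0.1397, 0.2338]
tool_rot: [-3.136, 0.001, 1.565]
force: [-0.3, 1.2, 0.3]
grip_width: 0.0596
finger_force: 0.0
clock: 30.55
position: [0.6189, -0.135, 0.2379]
tool_rot: [3.141, -0.0, 1.571]
force: [-0.2, -0.6, 1.0]
grip_width: 0.0594
finger_force: 0.0
30.55 [ 0.6189 -0.135   0.2379] [ 3.141 -0.     1.571] w 0.0594 F [-0.2 -0.6  1. ] ff 0.0
finial (array([ 0.6175, -0.1552]), 180, np.float64(0.0001))
top [ 0.6171 -0.1549  0.0519] [0.0310167  0.03178859 0.00439703] rgb [215.17465753  52.94863014  46.42294521]
tool shift [-0.02   -0.0016  0.2199]
```

```bash
python3 -m creep '[[[-0.4,-0.01,-0.0008,0.015,0,0,0],[-0.4,-0.0101,-0.0007,0.03,0,0,0],[-0.4,0,0,0.035,0,0,0],[-0.4,0,0,0.04,0,0,0],[-0.4,0,0,0.035,0,0,0],[-0.4,0,0,0.03,0,0,0],[-0.4,0,0,0.02,0,0,0],[-0.4,0,0,0.01,0,0,0],[-0.4,0,0,0.005,0,0,0],[-0.4,0,0,0,0,0,0]]]' 40 && python3 -m creep '[[[1,0,0,0,0,0,0],[1,0,0,0,0,0,0],[1,0,0,0,0,0,0],[1,0,0,0,0,0,0],[1,0,0,0,0,0,0],[1,0,0,0,0,0,0]]]' && python3 -m creep '[[[1,0,0,-0.005,0,0,0],[1,0,0,-0.01,0,0,0],[1,0,0,-0.02,0,0,0],[1,0,0,-0.035,0,0,0],[1,0,0,-0.045,0,0,0],[1,0,0,-0.045,0,0,0],[1,0,0,-0.045,0,0,0],[1,0,0,-0.045,0,0,0],[1,0,0,-0.045,0,0,0],[1,0,0,-0.045,0,0,0]]]' && python3 -m creep '[[[1,0,0,-0.03,0,0,0],[1,0,0,-0.015,0,0,0],[1,0,0,0,0,0,0],[1,0,0,0,0,0,0]]]' && python3 - <<'E'
from h import *
s=st();go(s,.6532,.1955,.26);f=grab_frame("scene");X=cloud(f);p=s["position"];print("finial",post(X,p[:2],.018,p[2]-.016,p[2]-.005))
P=X[near(X,p,.03,p[2]-.05,p[2]-.001)];print(len(P),"lowest",np.round(P.min(0)-p,4))
im=f["image"];v,u=np.where(near(X,p,.03,p[2]-.05,p[2]-.001));cv2.imwrite("pics/s3.png",cv2.resize(im[max(0,v.min()-60):v.max()+40,max(0,u.min()-50):u.max()+50,::-1],None,fx=4,fy=4))
E
```

```text
clock: 31.6
position: [0.6172, -0.156, 0.0174]
tool_rot: [3.141, 0.0, 1.57]
force: [0.4, 0.1, 0.4]
grip_width: 0.0595
finger_force: 0.0
clock: 32.2
position: [0.6177, -0.156, 0.0185]
tool_rot: [3.14, 0.0, 1.57]
force: [-0.9, 0.6, 6.5]
grip_width: 0.035
finger_force: 39.4
clock: 33.2
position: [0.6164, -0.156, 0.3604]
tool_rot: [3.141, 0.0, 1.57]
force: [0.8, 0.2, -0.8]
grip_width: 0.0349
finger_force: 40.0
clock: 33.6
position: [0.6167, -0.1558, 0.4022]
tool_rot: [3.142, -0.0, 1.57]
force: [-0.2, -0.8, -1.7]
grip_width: 0.0351
finger_force: 40.0
33.6 [ 0.6167 -0.1558  0.4022] [ 3.142 -0.     1.57 ] w 0.0351 F [-0.2 -0.8 -1.7] ff 40.0
tool shift [0.3513 0.0362 0.1423]
finial (array([ 0.6148, -0.1541]), 139, np.float64(0.0005))
221 lowest [-0.0106 -0.0115 -0.02  ]
```

View pics/s3.png

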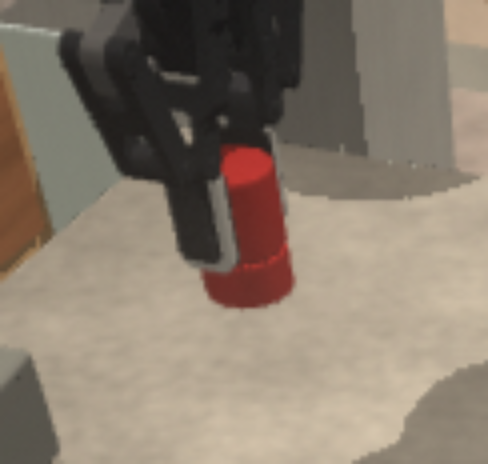

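Crop shows the red finial upright in the pads (crop 250,225), its bottom 19 mm below the tips. Carry to the stack.

```bash
python3 -m creep '[[[1,0.01,0.001,0,0,0,0],[1,0.025,0.0025,0,0,0,0],[1,0.04,0.004,0,0,0,0],[1,0.045,0.005,0,0,0,0],[1,0.045,0.005,0,0,0,0],[1,0.045,0.005,0,0,0,0],[1,0.045,0.0045,0,0,0,0],[1,0.04,0.004,0,0,0,0],[1,0.03,0.003,0,0,0,0],[1,0.0163,0.0015,0,0,0,0]]]' && python3 -m creep '[[[1,0.01,0.0009,0,0,0,0],[1,0,0,0,0,0,0],[1,0,0,0,0,0,0],[1,0,0,0,0,0,0]]]' && python3 - <<'E'
from h import *
s=st();go(s,.6533,.1956,.2585)
X=cloud(grab_frame("scene"));p=s["position"];print("finial",post(X,p[:2],.018,p[2]-.016,p[2]-.005),"post",post(X,(.652,.196),.016,.20,.235))
E
```

```text
clock: 34.65
position: [0.6521, 0.1893, 0.4009]
tool_rot: [-3.14, -0.0, 1.573]
force: [0.0, -0.1, -1.2]
grip_width: 0.0349
finger_force: 40.0
clock: 35.05
position: [0.6538, 0.1937, 0.4026]
tool_rot: [3.141, 0.0, 1.568]
force: [0.0, -0.1, -0.6]
grip_width: 0.0348
finger_force: 40.0
35.05 [0.6538 0.1937 0.4026] [3.141 0.    1.568] w 0.0348 F [ 0.  -0.1 -0.6] ff 40.0
tool shift [ 0.002  -0.0006  0.1441]
finial (array([0.652 , 0.1955]), 179, np.float64(0.0003)) post (array([0.6516, 0.1961]), 263, np.float64(0.0004))
```

```bash
python3 -m creep '[[[1,0.001,-0.0005,0.015,0,0,0],[1,0,0,0.03,0,0,0],[1,0,0,0.03,0,0,0],[1,0,0,0.025,0,0,0],[1,0,0,0.015,0,0,0],[1,0,0,0.01,0,0,0],[1,0,0,0.006,0,0,0],[1,0,0,0.004,0,0,0],[1,0,0,0.003,0,0,0],[1,0,0,0,0,0,0]]]' && python3 -m creep '[[[1,0,0,0.002,0,0,0],[1,0,0,0,0,0,0]]]' && python3 -m creep '[[[1,0,0,0.001,0,0,0],[1,0,0,0,0,0,0]]]'
```

```text
clock: 36.1
position: [0.6533, 0.1964, 0.2645]
tool_rot: [3.141, -0.0, 1.57]
force: [-0.4, -0.9, -0.6]
grip_width: 0.0351
finger_force: 40.0
clock: 36.3
position: [0.6533, 0.1964, 0.2624]
tool_rot: [3.141, -0.0, 1.57]
force: [-0.1, 0.7, -1.2]
grip_width: 0.0354
finger_force: 40.0
clock: 36.5
position: [0.6532, 0.1964, 0.2613]
tool_rot: [3.142, -0.0, 1.57]
force: [0.3, 0.3, -1.0]
grip_width: 0.0352
finger_force: 40.0
```

```bash
python3 -m creep '[[[1,-0.0006,0,0.001,0,0,0],[1,0,0,0.001,0,0,0],[1,0,0,0,0,0,0]]]' && python3 -m creep '[[[1,0,0,0.0007,0,0,0],[1,0,0,0,0,0,0]]]' && python3 -m creep '[[[1,0,0,0.0005,0,0,0],[1,0,0,0,0,0,0]]]'
```

```text
clock: 36.8
position: [0.6532, 0.1957, 0.2591]
tool_rot: [-3.141, 0.0, 1.57]
force: [0.6, -0.1, -0.8]
grip_width: 0.0351
finger_force: 40.0
clock: 37.0
position: [0.6532, 0.1958, 0.2586]
tool_rot: [3.142, -0.0, 1.57]
force: [-0.2, -0.2, -0.5]
grip_width: 0.0352
finger_force: 40.0
clock: 37.2
position: [0.6534, 0.1958, 0.2585]
tool_rot: [3.141, -0.0, 1.57]
force: [0.5, 0.2, 4.4]
grip_width: 0.0348
finger_force: 40.3
```

Seated at the expected height; release, rise, check.

```bash
python3 -m creep '[[[-1,0,0,0,0,0,0],[-1,0,0,0,0,0,0],[-1,0,0,0,0,0,0],[-1,0,0,0,0,0,0],[-1,0,0,0,0,0,0]]]' && python3 -m creep '[[[-1,0,0,-0.02,0,0,0],[-1,0,0,-0.03,0,0,0],[-1,0,0,-0.04,0,0,0],[-1,0,0,-0.03,0,0,0],[-1,0,0,-0.02,0,0,0],[-1,0,0,-0.01,0,0,0],[-1,0,0,0,0,0,0],[-1,0,0,0,0,0,0],[-1,0,0,0,0,0,0],[-1,0,0,0,0,0,0]]]' && python3 - <<'E'
from h import *
s=st();c=np.array([.653,.1957])
for n in("wrist","scene"):
    f=grab_frame(n);X=cloud(f,s)
    P=X[near(X,c,.013,.28,.31)];print("finial top z",np.round(np.percentile(P[:,2],[5,50,95]),4),post(X,c,.018,.245,.285))
    seat(X,c,.175,.05);seat(X,c,.105,.065);seat(X,c,.03,.085)
    if n=="scene":
        for th in("cup","jar","ramekin"):print(th,[np.round(d["extent"]).tolist() for d in find_in(f,th)[:1]])
        cv2.imwrite("pics/s4.png",f["image"][:,:,::-1])
E
```

```text
clock: 37.7
position: [0.6532, 0.1958, 0.258]
tool_rot: [-3.141, 0.0, 1.57]
force: [0.0, 1.0, -0.2]
grip_width: 0.0853
finger_force: 0.0
clock: 38.7
position: [0.653, 0.1958, 0.4071]
tool_rot: [-3.14, 0.001, 1.57]
force: [0.6, 0.2, -0.1]
grip_width: 0.0855
finger_force: 0.0
38.7 [0.653  0.1958 0.4071] [-3.14e+00  1.00e-03  1.57e+00] w 0.0855 F [ 0.6  0.2 -0.1] ff 0.0
finial top z [0.2908 0.2919 0.293 ] (array([0.6535, 0.1965]), 285, np.float64(0.0001))
tilt deg [ 0.11 -0.06] underside z 0.1749 1998
disc (array([0.65345813, 0.19651682, 0.0482107 ]), np.float64(0.0011783922490470888))
tilt deg [0.03 0.14] underside z 0.1048 1098
disc (array([0.65280619, 0.19556801, 0.06282947]), np.float64(0.0016005135336821588))
tilt deg [ 0.05 -0.05] underside z 0.0299 1388
disc (array([0.65220539, 0.19535649, 0.08229969]), np.float64(0.0020485166376334324))
finial top z [0.2904 0.2914 0.2928] (array([0.6514, 0.1978]), 396, np.float64(0.0005))
tilt deg [-0.03  0.12] underside z 0.1745 805
disc (array([0.65347207, 0.19601722, 0.04809549]), np.float64(0.0010945299737349437))
tilt deg [-0.03 -0.03] underside z 0.1045 1308
disc (array([0.65374809, 0.19612601, 0.06218206]), np.float64(0.001388617167406729))
tilt deg [-0.1   0.01] underside z 0.0295 2115
disc (array([0.65273548, 0.19595385, 0.08209456]), np.float64(0.0015593557053179274))
cup [[222.0, 157.0, 25.0, 31.0]]
jar [[268.0, 250.0, 30.0, 36.0]]
ramekin [[399.0, 199.0, 11.0, 18.0]]
```

View pics/s4.png

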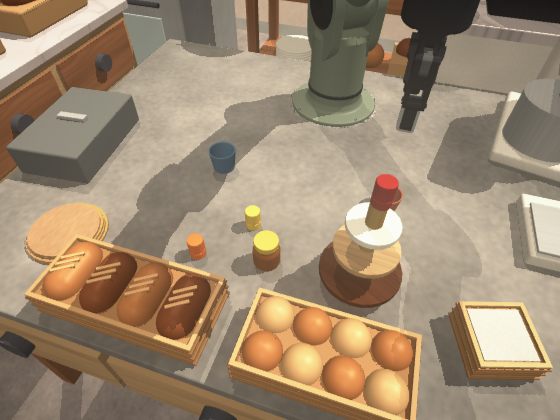

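The picture shows the full stack at (375,240) with the red finial on top at (385,190). Its top is at 292 mm, as expected, and all three boards are level. The cup (222,157) and jar (267,250) are where they were; the ramekin is mostly hidden behind the stack. Handing in.

```bash
python3 -c "
from workcell import *
print(job_done())"
```

```text
the job is handed in; nothing more can be done
None
```

The cake stand is assembled on its foot in the order asked (large, medium, small, red finial): every piece measured fully seated, the boards level, the gripper clear, and the job was handed in at about 39 s of the 136 s allowed.

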